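# Lay out the imaging place beside the microscope

## Robot

A 6-joint arm with a two-finger parallel gripper is mounted at the origin on the work surface. World frame = base frame: x ahead of the robot, y to its left, z up, the work surface at z = 0. Lengths are in m, angles in rad, forces in N, time in s.
With the tool pointing down it reaches from about 0.25 to 0.775 m from the base axis. Payload 4 kg.
Tool frame: the origin (TCP) lies where the fingers leave the gripper's body, on its centre line; the fingertips stand 97 mm ahead of it and the grasp point (between the pads) lies 78 mm ahead of it; z points along the fingers, y is the line along which they close (so a half turn about z gives the same grasp; the last joint's range is limited). The gripper opens to 94 mm and grips with 3 to 60 N. Pads are 16 mm wide; open, the fingers measure 119 mm over their backs; the gripper's body (75 mm by 177 mm) begins 78 mm behind the grasp point.
Start: joints at [1.19, 0.087, 1.371, -0, 1.684, -0.103], TCP at [0.151, 0.529, 0.303] pointing down, gripper open.
Joint ranges: [-3.1, 3.1], [-0.76, 2.03], [0.27, 2.55], [-1.08, 4.22], [0.17, 2.65], [-2.57, 2.57]. Speed limits (rad/s): [2.79, 2.79, 3.14, 3.14, 3.14, 3.14].

## Interface

Orientations are given as [roll, pitch, yaw] about the fixed x, y, z axes, in that order (R = Rz(yaw) Ry(pitch) Rx(roll)).
In Python, from bench import robot, eyes gives the robot as it stands. The module is installed in compiled form; this text tells all that it offers.
- The arm moves only by the tool carry_out, never from a script. Its argument "deltas" is a list of rows, each an object of numbers: "dx", "dy", "dz": the shift along the tool's x, y, z each as a share of 0.02 m, from -1 to 1; "wx", "wy", "wz": the turn, a rotation vector about the tool's x, y, z each as a share of 0.12 rad, from -1 to 1; "gripper": the closure in counts, from 0 (fully open) to 255 (shut). In form: [{"dx": .., "dy": .., "dz": .., "wx": .., "wy": .., "wz": .., "gripper": ..}, ...]. A call has 1 to 20 rows; each row shifts and turns the commanded pose from where the row before left it, along the tool's axes as they then stand; what a row does not reach is not made up. A row lasts 1/12 s, in which the tool goes at most 41.7 mm and 7.16 degrees, less where a joint would pass 70% of its speed; a pose out of reach is approached as far as the arm can. A call with a number of a shift or a turn outside -1 to 1 is refused whole. A call with a gripper value outside its range is refused whole. The fingers move at their own pace and stop on an object; the grip force is fixed at half the most. Time passes only in rows, so rows that do not move let the fingers close. It gives the time, the measured TCP pose, the force, the opening and the grip force at its end, in the units of the state.
- robot.get_obs(): the state, without advancing time (a new reading comes with each control period).
- eyes.snapshot(name): name is "scene" or "top" or "wrist"; returns the picture (384x512x3 uint8, red, green, blue); there is no depth.
- eyes.get_calibration(name): a dict with "fovy" (degrees; the focal length in pixels is half the picture's height over the tangent of half this angle, whatever the lens; pixels are square), "cx", "cy" (the principal point, pixels), "R" (3x3) and "t" (3): a world point X has camera coordinates R X + t. Camera axes: x right, y down, z forward; pixel columns grow to the right and rows downward; lengths in m; the calibration is good to about 2 mm. A picture is of the moment at which its call begins: read the wrist's pose just before it. get_calibration takes no time and is no camera call; for the wrist camera it gives the pose at the moment of the call.
- robot.close_job(): hands the job in; it is judged then, once.
The state is a dict: "time": time; "joint_positions": joint angles; "qvel": joint speeds; "joint_torque": joint torques, N m; "tool_pos": TCP position; "ee_rot": TCP orientation; "wrist_force": force on the tool from outside, world axes, zero at the start; "wrist_torque": the same for the moment, N m; "width": finger opening in m; "finger_force": force on a finger pad.
Only numpy, scipy, OpenCV 4.12 (cv2) and the standard library are available. Lean on these libraries where they do the work, as an engineer would, in place of code of your own. Each camera call takes 0.05 s, during which the arm holds its last target. There are 200 camera calls.

## Task

Set out this bench mat for the next imaging session: the lidded culture dish in the middle of the slide warmer's top, the flat adapter ring midway between the slide warmer and the 12-well plate, and the objective standing nose up in the middle of the ring. Stand the eyepiece directly behind the well plate (the side away from the robot) and the oil bottle directly beside the slide warmer on its outer side (the side away from the well plate), each centred on that side with a clear gap of 20 mm. All five end upright and released; leave the beaker, the cover-glass box and the tweezers where they are.

Things in the scene. Friction and masses are not known exactly. Their poses are not given: they have to be found in the camera images.
- dish_mid (a point): Round flat culture dish with its lid on, clear plastic, 60 mm across, 16 mm high (the lower 7 mm is 57 mm across). Stands upright on the mat at the start. This point is on its axis, half-way up; z is its axis, up.
- ring_mid (a point): Flat plain aluminium adapter ring, 54 mm across, 14 mm high, with an 18 mm hole; it lies flat on the mat. This point is on its axis, half-way up; z is its axis, up.
- objective_mid (a point): Microscope objective, a steel barrel 29 mm across and 48 mm high with a flat foot 29 mm across: cylindrical for the lower 30 mm, then tapering to a 15 mm nose at the top. Stands upright on the mat at the start. This point is on its axis, half-way up; z is its axis, up.
- eyepiece_mid (a point): Microscope eyepiece, black, 48 mm high: a steel tube 30 mm across for the lower 12 mm, a black barrel 38 mm across from 12 to 40 mm up, narrowing slightly to a wide lens on top. Stands upright on the mat at the start. This point is on its axis, half-way up; z is its axis, up.
- oil_mid (a point): Small amber glass oil bottle with a paper label and a black cap, 62 mm high: body 29 mm across for the lower 38 mm, shoulder, cap 21 mm across from 45 mm up. Stands upright on the mat at the start. This point is on its axis, half-way up; z is its axis, up.
- warmer: Slide warmer, fixed: low white slab, flat aluminium top, 110 mm (x) by 128 mm (y), 18 mm high. Its x axis points to its back (away from the robot), y to its left, z up; origin at the centre of its underside, on the mat. In line with the well plate, same yaw, 230 mm between centres along y, to its left or right (102 mm clear between).
- wellplate: 12-well plate, fixed: a clear low block with 3 by 4 round wells, 86 mm (x) by 128 mm (y), 20 mm high. Its x axis points to its back (away from the robot), y to its left, z up; origin at the centre of its underside, on the mat. All stands on a blue mat 4 mm thick, its top at z = 0.004 m.
- beaker: Small glass beaker, open at the top, 48 mm across, 50 mm high; loose, to be left alone. Origin at the centre of its underside.
- coverbox: Small white cover-glass box, 25 by 25 mm, 12 mm high; loose, to be left alone. Origin at the centre of its underside.
- tweezers: Steel tweezers lying flat, about 120 mm long (along its y), 9 mm wide, 8 mm high; loose, to be left alone. Origin near the middle of its underside.
Things that resemble listed ones, but are neither listed nor needed, are in the scene too. Of the things shaped like the part that bears ring_mid, the aluminium one is meant.

How it is judged:
At the end, for the whole second after the job is handed in: Within 15 mm: dish on the warmer's centre, ring flat on the mat midway between warmer and well plate, eyepiece behind the plate and bottle outside the warmer (centred, gaps 20 mm, +-13). Objective nose up on the ring, within 10 mm of its centre. All upright, still, released (horizontal distance between dish_mid and warmer below 0.015 m and z of dish_mid in the frame of warmer between 0.022 and 0.03 m and horizontal distance between ring_mid and warmer below 0.131 m and horizontal distance between ring_mid and wellplate below 0.131 m and x of ring_mid in the frame of warmer between -0.015 and 0.015 m and z of ring_mid in the frame of warmer between 0.003 and 0.011 m and horizontal distance between objective_mid and ring_mid below 0.01 m and z of objective_mid in the frame of warmer between 0.034 and 0.042 m and x of eyepiece_mid in the frame of wellplate between 0.068 and 0.096 m and y of eyepiece_mid in the frame of wellplate between -0.015 and 0.015 m and z of eyepiece_mid in the frame of wellplate between 0.02 and 0.028 m and horizontal distance between oil_mid and warmer between 0.085 and 0.1125 m and x of oil_mid in the frame of warmer between -0.015 and 0.015 m and horizontal distance between oil_mid and wellplate above 0.29 m and z of oil_mid in the frame of warmer between 0.027 and 0.035 m and angle between each of dish_mid, ring_mid, objective_mid, eyepiece_mid, oil_mid's own z axis and vertical below 0.1 rad and linear speed of each of dish, ring, objective, eyepiece, oil below 0.02 m/s); the robot touches nothing.
It fails at once if the beaker is pushed more than 25 mm (distance of beaker from where it was at the start of the episode above 0.025 m).
It fails at once if the cover-glass box is pushed more than 25 mm (distance of coverbox from where it was at the start of the episode above 0.025 m).
It fails at once if the tweezers is pushed more than 25 mm (distance of tweezers from where it was at the start of the episode above 0.025 m).
It also fails if it takes over 115 s, if anything falls off the work surface, if the arm or the gripper's body presses on something with over 40 N, if the wrist force passes 120 N, or if a joint passes its speed limit or range.

## Working session

There is one attempt and no reset: what is moved stays moved. The work goes in short steps, Python scripts to look and compute and a tool call to move; the robot and the scene stay as the last step left them, time stands still between calls to the robot, and variables do not carry over. Pictures are saved under pics/ and viewed, at most 14 in all, crops included, and the job is handed in when it is done.

Besides the shell and the picture viewer there is one more tool, called after ">>>" by a JSON object that holds its "method" and its "body". carry_out: Moves the arm, as the interface text tells. Shift numbers are shares of 0.02 m and turn numbers shares of 0.12 rad, none past 1 either way. Its arguments: {"type":"object","properties":{"deltas":{"type":"array","items":{"type":"object","properties":{"dx":{"type":"number"},"dy":{"type":"number"},"dz":{"type":"number"},"wx":{"type":"number"},"wy":{"type":"number"},"wz":{"type":"number"},"gripper":{"type":"number"}}}}},"required":["deltas"]}

```bash
mkdir -p pics; cat > h.py <<'E'
import numpy as np, cv2
from bench import robot, eyes
def snap(cam,name,scale=1):
    im=eyes.snapshot(cam); cv2.imwrite(f'pics/{name}.png',cv2.cvtColor(im,cv2.COLOR_RGB2BGR)); return im
def K(c,im=(384,512)):
    f=192/np.tan(np.radians(c['fovy'])/2); return f
def ray(c,u,v,z):
    f=K(c); R=np.array(c['R']);t=np.array(c['t'])
    d=R.T@np.array([(u-c['cx'])/f,(v-c['cy'])/f,1]); o=-R.T@t
    return o+d*(z-o[2])/d[2]
def proj(c,X):
    p=np.array(c['R'])@np.array(X)+np.array(c['t']); f=K(c)
    return c['cx']+f*p[0]/p[2], c['cy']+f*p[1]/p[2]
E
python3 - <<'E'
from h import *
ims=[snap(n,n) for n in("top","scene")]
cv2.imwrite('pics/top2.png',cv2.resize(cv2.cvtColor(ims[0],cv2.COLOR_RGB2BGR),(800,600),interpolation=cv2.INTER_CUBIC))
for n in("top","scene","wrist"):
    print(n,eyes.get_calibration(n))
o=robot.get_obs();print(o)
E
```

```text
top {'fovy': 43.30048825024424, 'cx': 260.50612616175727, 'cy': 189.9429233033703, 'R': array([[ 0.0015786 , -0.99999609,  0.00230903],
       [-0.9972142 , -0.00174639, -0.07457075],
       [ 0.07457449, -0.00218488, -0.99721305]]), 't': array([0.05611869, 0.54424396, 1.40997858])}
scene {'fovy': 50.3760872883448, 'cx': 249.98315641090676, 'cy': 186.68637163135213, 'R': array([[-0.30901731,  0.95086692, -0.01898439],
       [ 0.58281676,  0.17355705, -0.79385299],
       [-0.75155367, -0.25637873, -0.60781331]]), 't': array([ 0.08836327, -0.27038178,  1.50893212])}
wrist {'fovy': 69.35800952363822, 'cx': 251.31315169057822, 'cy': 191.68260602607825, 'R': array([[ 0.27463149,  0.96154602, -0.00260772],
       [ 0.93014057, -0.26497219,  0.25422087],
       [ 0.2437541 , -0.0722426 , -0.96714267]]), 't': array([-0.54850205, -0.02589044,  0.39090465])}
{'time': 0.1, 'joint_positions': array([ 1.18986363e+00,  8.79016756e-02,  1.37211891e+00, -3.40603995e-06,
        1.68360716e+00, -1.03125934e-01]), 'qvel': array([ 5.86353724e-05, -1.60284531e-03, -7.26895698e-04,  4.81139086e-04,
       -4.11283503e-04, -2.88808643e-05]), 'joint_torque': array([ 2.98174833e-03, -3.41253805e+01, -3.03300905e+01,  7.22038304e-02,
        3.05021473e-02, -1.14768800e-04]), 'tool_pos': array([0.15073972, 0.52861951, 0.30160177]), 'ee_rot': array([-3.13956803e+00, -2.06131059e-04,  2.86378530e+00]), 'wrist_force': array([ 0.30299418, -0.32135862, -0.30225764]), 'wrist_torque': array([-0.01166654,  0.0076995 , -0.00587352]), 'finger_force': 0.0, 'width': 0.09429187030613244}
```

View pics/top2.png

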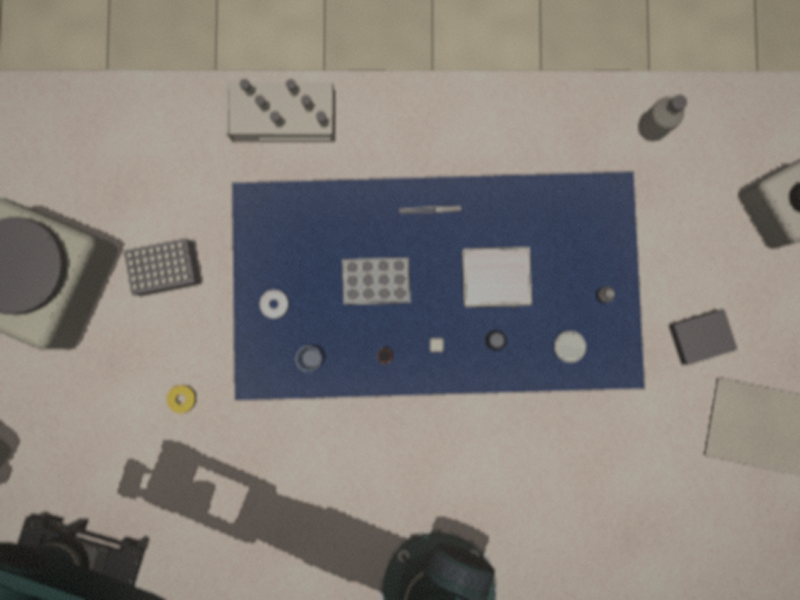

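View pics/scene.png

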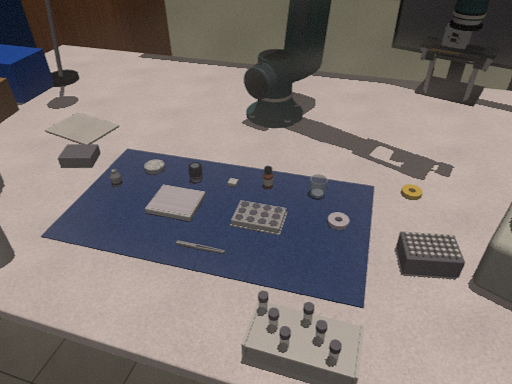

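Top view (800x600 px): the aluminium ring is at (273,304). The yellow ring at (181,398) is the look-alike and lies off the mat. The other parts are:
- Well plate (376,281), with the warmer to its right at (498,277)
- Dish (570,346), objective (605,295), eyepiece (496,340), oil bottle (386,354)
- Beaker (310,357), cover-glass box (436,345), tweezers (430,210)

Possible mix-ups:
- **Ring:** yellow (181,398) against grey (273,304). I choose the grey one.
- **Oil bottle:** the big bottle (662,115) against the small amber one (386,354). I choose the amber one.
- **Objective or eyepiece:** the vials on the rack are not taken.

Next I measure, with a close crop to check.

```bash
python3 - <<'E'
from h import *
im=cv2.imread('pics/top.png'); c=eyes.get_calibration('top')
s=1.5625
hsv=cv2.cvtColor(im,cv2.COLOR_BGR2HSV)
mat=((hsv[...,0]>100)&(hsv[...,0]<130)&(hsv[...,1]>110)).astype(np.uint8)
print('mat corner check',[np.round(ray(c,x/s,y/s,.004)[:2],3) for x,y in((234,184),(633,173),(644,388),(236,399))])
hull=np.zeros_like(mat); cv2.fillPoly(hull,[np.int32(np.array([(238,187),(630,177),(640,385),(240,395)])/s)],1)
obj=(hull&(1-mat)).astype(np.uint8)
n,l,st,ce=cv2.connectedComponentsWithStats(obj)
for i in range(1,n):
    if st[i,4]<15: continue
    cn=cv2.findContours((l==i).astype(np.uint8),0,1)[0][0]
    r=cv2.minAreaRect(cn)
    print(np.round(ce[i]*s),'area',st[i,4],'rect',np.round(np.array(r[0])*s,1),np.round(r[1],1),round(r[2],1),'z.015',np.round(ray(c,*ce[i],.015)[:2],4),'z.022rect',np.round(ray(c,*r[0],.022)[:2],4),'z.03',np.round(ray(c,*ce[i],.03)[:2],4))
crop=im[105:265,145:415]
cv2.imwrite('pics/crop1.png',cv2.resize(crop,(800,474),interpolation=cv2.INTER_CUBIC))
E
```

```text
mat corner check [array([0.764, 0.392]), array([ 0.787, -0.381]), array([ 0.373, -0.393]), array([0.351, 0.381])]
[437. 285.] area 33675 rect [436.8 285.2] [134.1 256.3] 88.6 z.015 [ 5.665e-01 -3.000e-04] z.022rect [0.5662 0.0008] z.03 [5.652e-01 4.000e-04]
```

View pics/crop1.png

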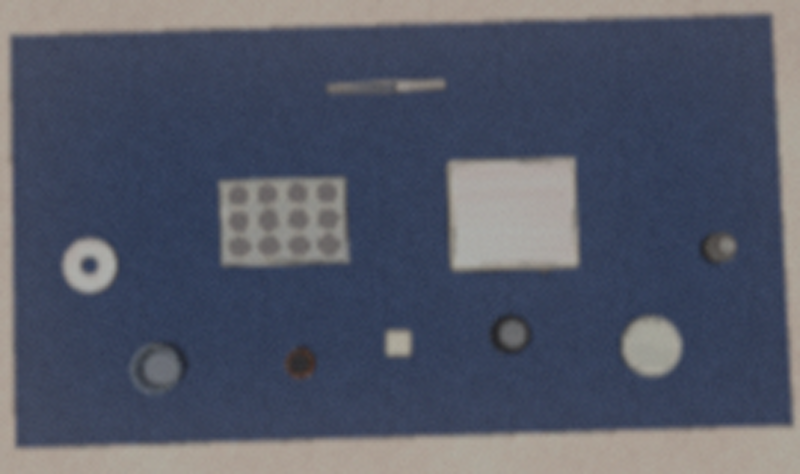

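The crop confirms the choice: the grey ring is on the mat at crop (90,265), the amber and black bottle at (301,363), the dark eyepiece at (511,334), the steel objective at (718,247) and the dish at (652,346). The mat mask failed, so I'll segment by distance from the mat colour instead.

```bash
cat >> h.py <<'E'
def blobs(im,c,s=1.5625,thr=16,up=4):
    lab=cv2.cvtColor(cv2.GaussianBlur(im,(0,0),.7),cv2.COLOR_BGR2LAB).astype(float)
    hull=np.zeros(im.shape[:2],np.uint8); cv2.fillPoly(hull,[np.int32(np.array([(241,191),(627,181),(637,381),(243,391)])/s)],1)
    med=np.median(lab[hull>0],axis=0); d=np.linalg.norm((lab-med),axis=2)
    obj=((d>thr)&(hull>0)).astype(np.uint8)
    n,l,st,ce=cv2.connectedComponentsWithStats(obj); out=[]
    for i in range(1,n):
        if st[i,4]<20: continue
        cn=max(cv2.findContours((l==i).astype(np.uint8),0,1)[0],key=len)
        out.append((ce[i],cv2.minAreaRect(cn),st[i,4]))
    return out
E
python3 - <<'E'
from h import *
im=cv2.imread('pics/top.png'); c=eyes.get_calibration('top')
for ce,r,a in blobs(im,c):
    print(np.round(ce*1.5625),a,'rect',np.round(np.array(r[0])*1.5625,1),np.round(r[1],1),round(r[2],1),
     'cent z=.02/.04',np.round(ray(c,*ce,.02)[:2],4),np.round(ray(c,*ce,.04)[:2],4),'rect z.022',np.round(ray(c,*r[0],.022)[:2],4))
E
```

```text
[430. 209.] 200 rect [429.7 208.6] [ 5. 40.] 90.0 cent z=.02/.04 [0.7132 0.0129] [0.7093 0.0136] rect z.022 [0.7127 0.0141]
[496. 276.] 1762 rect [496.3 276.4] [39.3 45. ] 88.5 cent z=.02/.04 [ 0.5834 -0.1126] [ 0.5813 -0.1101] rect z.022 [ 0.5831 -0.1121]
[375. 280.] 1355 rect [375.5 279.9] [31.3 44.4] 86.8 cent z=.02/.04 [0.576  0.1176] [0.574  0.1168] rect z.022 [0.576  0.1168]
[273. 303.] 318 rect [273.  303.5] [19.8 19.1] 45.0 cent z=.02/.04 [0.5312 0.3109] [0.5299 0.3074] rect z.022 [0.5308 0.31  ]
[605. 294.] 85 rect [604.7 293.8] [ 8. 12.] 90.0 cent z=.02/.04 [ 0.5498 -0.3181] [ 0.5482 -0.3128] rect z.022 [ 0.5504 -0.3169]
[493. 340.] 98 rect [493.  339.8] [11.3 11.3] 45.0 cent z=.02/.04 [ 0.4635 -0.1059] [ 0.4631 -0.1036] rect z.022 [ 0.463  -0.1049]
[570. 346.] 387 rect [569.5 346.1] [21. 21.] 90.0 cent z=.02/.04 [ 0.4515 -0.2496] [ 0.4513 -0.2452] rect z.022 [ 0.4515 -0.2489]
[436. 344.] 108 rect [435.9 343.8] [10. 10.] 90.0 cent z=.02/.04 [0.4549 0.0023] [0.4547 0.0031] rect z.022 [0.4555 0.0025]
[310. 358.] 198 rect [309.4 357.8] [16. 18.] 90.0 cent z=.02/.04 [0.4285 0.2402] [0.4286 0.2376] rect z.022 [0.4288 0.2403]
[385. 354.] 70 rect [385.2 354.7] [7.8 9.2] 45.0 cent z=.02/.04 [0.4355 0.0988] [0.4356 0.0983] rect z.022 [0.4348 0.098 ]
```

Measured positions:
- Warmer (0.583,-0.113) and plate (0.576,0.117), 0.229 m apart, which agrees with the 230 mm given. Yaw is about 0.03.
- Targets: ring (0.580,0.002), dish (0.583,-0.113), eyepiece (0.658,0.120), oil bottle (0.586,-0.211).

The ring goes first.

>>> {"method": "carry_out", "body": {"deltas": [{"wz":0.98,"dz":0.37,"gripper":0},{"wz":0.98,"dz":0.37,"gripper":0},{"wz":0.98,"dz":0.37,"gripper":0},{"wz":0.98,"dz":0.37,"gripper":0},{"wz":0.98,"dz":0.37,"gripper":0},{"wz":0.98,"dz":0.37,"gripper":0},{"wz":0.98,"dz":0.37,"gripper":0},{"wz":0.98,"dz":0.37,"gripper":0},{"wz":0.98,"dz":0.37,"gripper":0},{"wz":0.98,"dz":0.37,"gripper":0},{"wz":0.98,"dz":0.37,"gripper":0},{"dy":1,"dx":-0.57,"gripper":0},{"dy":1,"dx":-0.57,"gripper":0},{"dy":1,"dx":-0.57,"gripper":0},{"dy":1,"dx":-0.57,"gripper":0},{"dy":1,"dx":-0.57,"gripper":0},{"dy":1,"dx":-0.57,"gripper":0},{"dy":1,"dx":-0.57,"gripper":0},{"dy":1,"dx":-0.57,"gripper":0},{"dy":1,"dx":-0.57,"gripper":0}]}}

```text
invalid input
```

>>> {"method": "carry_out", "body": {"deltas": [{"dy":1,"dx":-0.57,"gripper":0},{"dy":1,"dx":-0.57,"gripper":0},{"dy":1,"dx":-0.57,"gripper":0},{"dy":1,"dx":-0.57,"gripper":0},{"dy":1,"dx":-0.57,"gripper":0},{"dy":1,"dx":-0.57,"gripper":0},{"dy":1,"dx":-0.57,"gripper":0},{"dy":1,"dx":-0.57,"gripper":0},{"dy":1,"dx":-0.57,"gripper":0},{"dy":0.9,"dx":-0.5,"gripper":0},{"gripper":0},{"gripper":0}]}}

```text
invalid input
```

```bash
python3 - <<'E'
from h import *
o=robot.get_obs(); print(o['time'],o['tool_pos'],o['ee_rot'])
c=eyes.get_calibration('wrist'); im=snap('wrist','w1')
for n,X in dict(ring=(.531,.311,.018),plateFL=(.535,.18,.024)).items(): print(n,proj(c,X))
E
```

```text
0.1 [0.15073972 0.52861951 0.30160177] [-3.13956803e+00 -2.06131059e-04  2.86378530e+00]
ring (np.float64(191.4313661981946), np.float64(417.0410421559937))
plateFL (np.float64(120.5662076495357), np.float64(437.74490739092494))
```

View pics/w1.png

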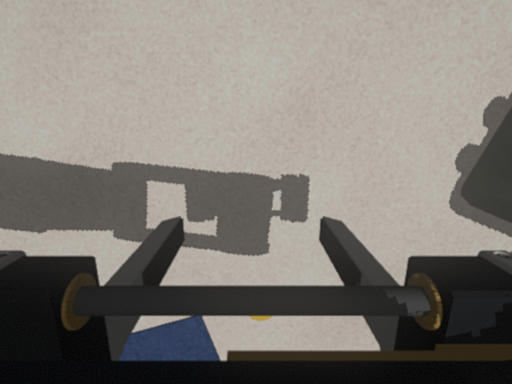

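The wrist picture shows the fingers at about (175,225) and (330,225), with the mat corner at the bottom. The arm hasn't moved because the calls were refused, probably because each row needs all seven keys.

>>> {"method": "carry_out", "body": {"deltas": [{"dx":0,"dy":0,"dz":0.37,"wx":0,"wy":0,"wz":0.98,"gripper":0},{"dx":0,"dy":0,"dz":0.37,"wx":0,"wy":0,"wz":0.98,"gripper":0},{"dx":0,"dy":0,"dz":0.37,"wx":0,"wy":0,"wz":0.98,"gripper":0},{"dx":0,"dy":0,"dz":0.37,"wx":0,"wy":0,"wz":0.98,"gripper":0},{"dx":0,"dy":0,"dz":0.37,"wx":0,"wy":0,"wz":0.98,"gripper":0},{"dx":0,"dy":0,"dz":0.37,"wx":0,"wy":0,"wz":0.98,"gripper":0},{"dx":0,"dy":0,"dz":0.37,"wx":0,"wy":0,"wz":0.98,"gripper":0},{"dx":0,"dy":0,"dz":0.37,"wx":0,"wy":0,"wz":0.98,"gripper":0},{"dx":0,"dy":0,"dz":0.37,"wx":0,"wy":0,"wz":0.98,"gripper":0},{"dx":0,"dy":0,"dz":0.37,"wx":0,"wy":0,"wz":0.98,"gripper":0},{"dx":0,"dy":0,"dz":0.37,"wx":0,"wy":0,"wz":0.98,"gripper":0},{"dx":-0.57,"dy":1,"dz":0,"wx":0,"wy":0,"wz":0,"gripper":0},{"dx":-0.57,"dy":1,"dz":0,"wx":0,"wy":0,"wz":0,"gripper":0},{"dx":-0.57,"dy":1,"dz":0,"wx":0,"wy":0,"wz":0,"gripper":0},{"dx":-0.57,"dy":1,"dz":0,"wx":0,"wy":0,"wz":0,"gripper":0},{"dx":-0.57,"dy":1,"dz":0,"wx":0,"wy":0,"wz":0,"gripper":0},{"dx":-0.57,"dy":1,"dz":0,"wx":0,"wy":0,"wz":0,"gripper":0},{"dx":-0.57,"dy":1,"dz":0,"wx":0,"wy":0,"wz":0,"gripper":0},{"dx":-0.57,"dy":1,"dz":0,"wx":0,"wy":0,"wz":0,"gripper":0},{"dx":-0.57,"dy":1,"dz":0,"wx":0,"wy":0,"wz":0,"gripper":0}]}}

```text
time: 1.82
tool_pos: [0.3315, 0.4254, 0.2209]
ee_rot: [-3.141, 0.0, 1.57]
wrist_force: [0.2, 0.0, 0.1]
width: 0.094
finger_force: 0.0
```

>>> {"method": "carry_out", "body": {"deltas": [{"dx":-0.57,"dy":1,"dz":0,"wx":0,"wy":0,"wz":0,"gripper":0},{"dx":-0.57,"dy":1,"dz":0,"wx":0,"wy":0,"wz":0,"gripper":0},{"dx":-0.57,"dy":1,"dz":0,"wx":0,"wy":0,"wz":0,"gripper":0},{"dx":-0.57,"dy":1,"dz":0,"wx":0,"wy":0,"wz":0,"gripper":0},{"dx":-0.57,"dy":1,"dz":0,"wx":0,"wy":0,"wz":0,"gripper":0},{"dx":-0.57,"dy":1,"dz":0,"wx":0,"wy":0,"wz":0,"gripper":0},{"dx":-0.57,"dy":1,"dz":0,"wx":0,"wy":0,"wz":0,"gripper":0},{"dx":-0.57,"dy":1,"dz":0,"wx":0,"wy":0,"wz":0,"gripper":0},{"dx":-0.57,"dy":1,"dz":0,"wx":0,"wy":0,"wz":0,"gripper":0},{"dx":-0.57,"dy":1,"dz":0,"wx":0,"wy":0,"wz":0,"gripper":0},{"dx":0,"dy":0,"dz":0,"wx":0,"wy":0,"wz":0,"gripper":0},{"dx":0,"dy":0,"dz":0,"wx":0,"wy":0,"wz":0,"gripper":0}]}}

```text
time: 2.82
tool_pos: [0.5312, 0.3113, 0.2205]
ee_rot: [-3.14, 0.0, 1.568]
wrist_force: [-0.1, 0.6, -0.1]
width: 0.0939
finger_force: 0.0
```

```bash
python3 - <<'E'
from h import *
o=robot.get_obs(); print(o['time'],o['tool_pos'],o['ee_rot'])
c=eyes.get_calibration('wrist'); im=snap('wrist','w2')
for n,X in dict(ring=(.531,.311,.018),plateFL=(.535,.18,.024)).items(): print(n,proj(c,X))
E
```

```text
2.8167 [0.53120281 0.31133558 0.22045834] [-3.13998174e+00  2.61660709e-04  1.56815219e+00]
ring (np.float64(251.88394097666944), np.float64(190.725106813184))
plateFL (np.float64(255.6197452779711), np.float64(301.5810875821708))
```

View pics/w2.png

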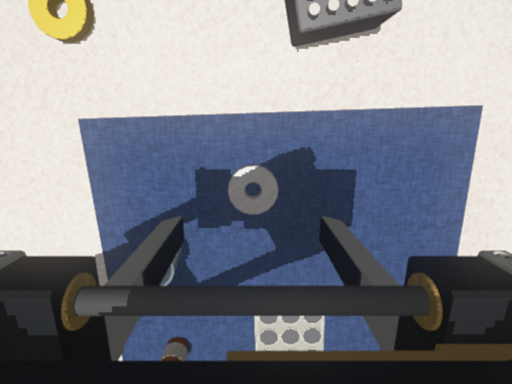

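The ring is at (252,190), where the projection predicted (252,191), so the top-view positions are good to about 1 mm. I'll descend and grip.

>>> {"method": "carry_out", "body": {"deltas": [{"dx":0,"dy":0,"dz":1,"wx":0,"wy":0,"wz":0,"gripper":0},{"dx":0,"dy":0,"dz":1,"wx":0,"wy":0,"wz":0,"gripper":0},{"dx":0,"dy":0,"dz":1,"wx":0,"wy":0,"wz":0,"gripper":0},{"dx":0,"dy":0,"dz":1,"wx":0,"wy":0,"wz":0,"gripper":0},{"dx":0,"dy":0,"dz":1,"wx":0,"wy":0,"wz":0,"gripper":0},{"dx":0,"dy":0,"dz":0.6,"wx":0,"wy":0,"wz":0,"gripper":0},{"dx":0,"dy":0,"dz":0.3,"wx":0,"wy":0,"wz":0,"gripper":0},{"dx":0,"dy":0,"dz":0,"wx":0,"wy":0,"wz":0,"gripper":140},{"dx":0,"dy":0,"dz":0,"wx":0,"wy":0,"wz":0,"gripper":255},{"dx":0,"dy":0,"dz":0,"wx":0,"wy":0,"wz":0,"gripper":255},{"dx":0,"dy":0,"dz":0,"wx":0,"wy":0,"wz":0,"gripper":255},{"dx":0,"dy":0,"dz":0,"wx":0,"wy":0,"wz":0,"gripper":255},{"dx":0,"dy":0,"dz":0,"wx":0,"wy":0,"wz":0,"gripper":255}]}}

```text
time: 3.95
tool_pos: [0.5309, 0.3122, 0.1037]
ee_rot: [3.141, -0.0, 1.57]
wrist_force: [0.3, 0.4, -0.2]
width: 0.0573
finger_force: 0.0
```

>>> {"method": "carry_out", "body": {"deltas": [{"dx":0,"dy":0,"dz":0,"wx":0,"wy":0,"wz":0,"gripper":255},{"dx":0,"dy":0,"dz":0,"wx":0,"wy":0,"wz":0,"gripper":255},{"dx":0,"dy":0,"dz":0,"wx":0,"wy":0,"wz":0,"gripper":255},{"dx":0,"dy":0,"dz":-0.5,"wx":0,"wy":0,"wz":0,"gripper":255},{"dx":0,"dy":0,"dz":-1,"wx":0,"wy":0,"wz":0,"gripper":255},{"dx":0,"dy":0,"dz":-1,"wx":0,"wy":0,"wz":0,"gripper":255},{"dx":0,"dy":0,"dz":-1,"wx":0,"wy":0,"wz":0,"gripper":255}]}}

```text
time: 4.53
tool_pos: [0.5304, 0.312, 0.1741]
ee_rot: [-3.14, 0.0, 1.57]
wrist_force: [-0.1, -0.0, 0.3]
width: 0.0527
finger_force: 30.0
```

>>> {"method": "carry_out", "body": {"deltas": [{"dx":-0.966,"dy":0.155,"dz":0,"wx":0,"wy":0,"wz":0,"gripper":255},{"dx":-0.966,"dy":0.155,"dz":0,"wx":0,"wy":0,"wz":0,"gripper":255},{"dx":-0.966,"dy":0.155,"dz":0,"wx":0,"wy":0,"wz":0,"gripper":255},{"dx":-0.966,"dy":0.155,"dz":0,"wx":0,"wy":0,"wz":0,"gripper":255},{"dx":-0.966,"dy":0.155,"dz":0,"wx":0,"wy":0,"wz":0,"gripper":255},{"dx":-0.966,"dy":0.155,"dz":0,"wx":0,"wy":0,"wz":0,"gripper":255},{"dx":-0.966,"dy":0.155,"dz":0,"wx":0,"wy":0,"wz":0,"gripper":255},{"dx":-0.966,"dy":0.155,"dz":0,"wx":0,"wy":0,"wz":0,"gripper":255},{"dx":-0.966,"dy":0.155,"dz":0,"wx":0,"wy":0,"wz":0,"gripper":255},{"dx":-0.966,"dy":0.155,"dz":0,"wx":0,"wy":0,"wz":0,"gripper":255},{"dx":-0.966,"dy":0.155,"dz":0,"wx":0,"wy":0,"wz":0,"gripper":255},{"dx":-0.966,"dy":0.155,"dz":0,"wx":0,"wy":0,"wz":0,"gripper":255},{"dx":-0.966,"dy":0.155,"dz":0,"wx":0,"wy":0,"wz":0,"gripper":255},{"dx":-0.966,"dy":0.155,"dz":0,"wx":0,"wy":0,"wz":0,"gripper":255},{"dx":-0.966,"dy":0.155,"dz":0,"wx":0,"wy":0,"wz":0,"gripper":255},{"dx":-0.966,"dy":0.155,"dz":0,"wx":0,"wy":0,"wz":0,"gripper":255},{"dx":0,"dy":0,"dz":1,"wx":0,"wy":0,"wz":0,"gripper":255},{"dx":0,"dy":0,"dz":1,"wx":0,"wy":0,"wz":0,"gripper":255},{"dx":0,"dy":0,"dz":0.6,"wx":0,"wy":0,"wz":0,"gripper":255}]}}

```text
time: 6.12
tool_pos: [0.5793, 0.0025, 0.1197]
ee_rot: [-3.139, -0.0, 1.569]
wrist_force: [-0.4, -0.2, -0.5]
width: 0.0532
finger_force: 30.0
```

>>> {"method": "carry_out", "body": {"deltas": [{"dx":0,"dy":0,"dz":0.5,"wx":0,"wy":0,"wz":0,"gripper":255},{"dx":0,"dy":0,"dz":0.25,"wx":0,"wy":0,"wz":0,"gripper":255},{"dx":0,"dy":0,"dz":0,"wx":0,"wy":0,"wz":0,"gripper":255},{"dx":0,"dy":0,"dz":0,"wx":0,"wy":0,"wz":0,"gripper":50},{"dx":0,"dy":0,"dz":0,"wx":0,"wy":0,"wz":0,"gripper":50},{"dx":0,"dy":0,"dz":0,"wx":0,"wy":0,"wz":0,"gripper":50},{"dx":0,"dy":0,"dz":-0.5,"wx":0,"wy":0,"wz":0,"gripper":0},{"dx":0,"dy":0,"dz":-1,"wx":0,"wy":0,"wz":0,"gripper":0},{"dx":0,"dy":0,"dz":-1,"wx":0,"wy":0,"wz":0,"gripper":0},{"dx":0,"dy":0,"dz":-1,"wx":0,"wy":0,"wz":0,"gripper":0},{"dx":0,"dy":0,"dz":-1,"wx":0,"wy":0,"wz":0,"gripper":0},{"dx":0,"dy":0,"dz":-0.5,"wx":0,"wy":0,"wz":0,"gripper":0}]}}

```text
time: 7.12
tool_pos: [0.5814, 0.0029, 0.211]
ee_rot: [3.135, 0.001, 1.57]
wrist_force: [0.2, -0.8, 1.1]
width: 0.0942
finger_force: 0.0
```

>>> {"method": "carry_out", "body": {"deltas": [{"dx":-1,"dy":-0.1,"dz":0,"wx":0,"wy":0,"wz":0,"gripper":0},{"dx":-1,"dy":-0.1,"dz":0,"wx":0,"wy":0,"wz":0,"gripper":0},{"dx":-1,"dy":-0.1,"dz":0,"wx":0,"wy":0,"wz":0,"gripper":0},{"dx":-1,"dy":-0.1,"dz":0,"wx":0,"wy":0,"wz":0,"gripper":0},{"dx":-1,"dy":-0.1,"dz":0,"wx":0,"wy":0,"wz":0,"gripper":0},{"dx":-1,"dy":-0.1,"dz":0,"wx":0,"wy":0,"wz":0,"gripper":0},{"dx":-1,"dy":-0.1,"dz":0,"wx":0,"wy":0,"wz":0,"gripper":0},{"dx":-1,"dy":-0.1,"dz":0,"wx":0,"wy":0,"wz":0,"gripper":0},{"dx":-1,"dy":-0.1,"dz":0,"wx":0,"wy":0,"wz":0,"gripper":0},{"dx":-1,"dy":-0.1,"dz":0,"wx":0,"wy":0,"wz":0,"gripper":0},{"dx":-1,"dy":-0.1,"dz":0,"wx":0,"wy":0,"wz":0,"gripper":0},{"dx":-1,"dy":-0.1,"dz":0,"wx":0,"wy":0,"wz":0,"gripper":0},{"dx":-1,"dy":-0.1,"dz":0,"wx":0,"wy":0,"wz":0,"gripper":0},{"dx":-1,"dy":-0.1,"dz":0,"wx":0,"wy":0,"wz":0,"gripper":0},{"dx":-1,"dy":-0.1,"dz":0,"wx":0,"wy":0,"wz":0,"gripper":0},{"dx":-0.8,"dy":0,"dz":0,"wx":0,"wy":0,"wz":0,"gripper":0},{"dx":0,"dy":0,"dz":0,"wx":0,"wy":0,"wz":0,"gripper":0},{"dx":0,"dy":0,"dz":0,"wx":0,"wy":0,"wz":0,"gripper":0}]}}

```text
time: 8.62
tool_pos: [0.5499, -0.3133, 0.2062]
ee_rot: [3.141, -0.001, 1.569]
wrist_force: [-0.1, 1.0, -0.2]
width: 0.0943
finger_force: 0.0
```

```bash
python3 - <<'E'
from h import *
o=robot.get_obs(); print(o['time'],o['tool_pos'],o['ee_rot'])
c=eyes.get_calibration('wrist'); im=snap('wrist','w3'); t=snap('top','t2')
for n,X in dict(objfoot=(.549,-.316,.004),objtop=(.549,-.316,.052),dish=(.4515,-.249,.02)).items(): print(n,np.round(proj(c,X)))
a=cv2.imread('pics/w3.png'); b=cv2.imread('pics/t2.png')[105:265,145:415]
cv2.imwrite('pics/v3.png',np.vstack([a,cv2.resize(b,(512,216))[:216]]))
E
```

```text
8.6167 [ 0.54989174 -0.3133482   0.20624227] [ 3.14149357e+00 -8.80439908e-04  1.56893745e+00]
objfoot [251. 193.]
objtop [251. 207.]
dish [147. 129.]
```

View pics/v3.png

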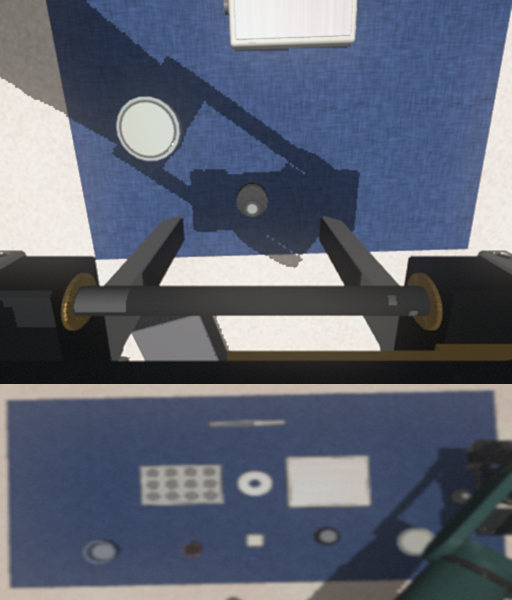

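The objective's nose is at (252,209) against a predicted (251,207), so it sits about 2 mm further toward −y. The dish is at (148,128), as predicted. In the lower strip the ring sits midway at (255,483).

>>> {"method": "carry_out", "body": {"deltas": [{"dx":-0.2,"dy":-0.03,"dz":1,"wx":0,"wy":0,"wz":0,"gripper":60},{"dx":0,"dy":0,"dz":1,"wx":0,"wy":0,"wz":0,"gripper":60},{"dx":0,"dy":0,"dz":1,"wx":0,"wy":0,"wz":0,"gripper":60},{"dx":0,"dy":0,"dz":1,"wx":0,"wy":0,"wz":0,"gripper":60},{"dx":0,"dy":0,"dz":0.7,"wx":0,"wy":0,"wz":0,"gripper":60},{"dx":0,"dy":0,"dz":0.4,"wx":0,"wy":0,"wz":0,"gripper":60},{"dx":0,"dy":0,"dz":0,"wx":0,"wy":0,"wz":0,"gripper":255},{"dx":0,"dy":0,"dz":0,"wx":0,"wy":0,"wz":0,"gripper":255},{"dx":0,"dy":0,"dz":0,"wx":0,"wy":0,"wz":0,"gripper":255},{"dx":0,"dy":0,"dz":0,"wx":0,"wy":0,"wz":0,"gripper":255},{"dx":0,"dy":0,"dz":0,"wx":0,"wy":0,"wz":0,"gripper":255},{"dx":0,"dy":0,"dz":0,"wx":0,"wy":0,"wz":0,"gripper":255},{"dx":0,"dy":0,"dz":0,"wx":0,"wy":0,"wz":0,"gripper":255},{"dx":0,"dy":0,"dz":0,"wx":0,"wy":0,"wz":0,"gripper":255},{"dx":0,"dy":0,"dz":-0.5,"wx":0,"wy":0,"wz":0,"gripper":255},{"dx":0,"dy":0,"dz":-1,"wx":0,"wy":0,"wz":0,"gripper":255},{"dx":0,"dy":0,"dz":-1,"wx":0,"wy":0,"wz":0,"gripper":255},{"dx":0,"dy":0,"dz":-1,"wx":0,"wy":0,"wz":0,"gripper":255},{"dx":0,"dy":0,"dz":-1,"wx":0,"wy":0,"wz":0,"gripper":255}]}}

```text
time: 10.3
tool_pos: [0.5491, -0.3169, 0.1955]
ee_rot: [-3.141, -0.0, 1.57]
wrist_force: [1.3, -0.2, -1.6]
width: 0.0276
finger_force: 30.0
```

```bash
python3 - <<'E'
from h import *
c=eyes.get_calibration('top')
for ce,r,a in blobs(cv2.imread('pics/t2.png'),c):
    if 200<a<500: print(a,np.round(ce*1.5625),np.round(ray(c,*ce,.018),4),np.round(ray(c,*r[0],.018),4),np.round(r[1],1))
E
```

```text
215 [430. 209.] [0.7133 0.0132 0.018 ] [0.7135 0.014  0.018 ] [ 5. 40.]
321 [436. 279.] [0.5792 0.0025 0.018 ] [0.5799 0.0037 0.018 ] [19. 20.]
216 [309. 358.] [0.4288 0.2406 0.018 ] [0.4309 0.2415 0.018 ] [15.6 19.1]
```

>>> {"method": "carry_out", "body": {"deltas": [{"dx":1,"dy":0.095,"dz":0,"wx":0,"wy":0,"wz":0,"gripper":255},{"dx":1,"dy":0.095,"dz":0,"wx":0,"wy":0,"wz":0,"gripper":255},{"dx":1,"dy":0.095,"dz":0,"wx":0,"wy":0,"wz":0,"gripper":255},{"dx":1,"dy":0.095,"dz":0,"wx":0,"wy":0,"wz":0,"gripper":255},{"dx":1,"dy":0.095,"dz":0,"wx":0,"wy":0,"wz":0,"gripper":255},{"dx":1,"dy":0.095,"dz":0,"wx":0,"wy":0,"wz":0,"gripper":255},{"dx":1,"dy":0.095,"dz":0,"wx":0,"wy":0,"wz":0,"gripper":255},{"dx":1,"dy":0.095,"dz":0,"wx":0,"wy":0,"wz":0,"gripper":255},{"dx":1,"dy":0.095,"dz":0,"wx":0,"wy":0,"wz":0,"gripper":255},{"dx":1,"dy":0.095,"dz":0,"wx":0,"wy":0,"wz":0,"gripper":255},{"dx":1,"dy":0.095,"dz":0,"wx":0,"wy":0,"wz":0,"gripper":255},{"dx":1,"dy":0.095,"dz":0,"wx":0,"wy":0,"wz":0,"gripper":255},{"dx":1,"dy":0.095,"dz":0,"wx":0,"wy":0,"wz":0,"gripper":255},{"dx":1,"dy":0.095,"dz":0,"wx":0,"wy":0,"wz":0,"gripper":255},{"dx":1,"dy":0.095,"dz":0,"wx":0,"wy":0,"wz":0,"gripper":255},{"dx":0.95,"dy":0.095,"dz":0,"wx":0,"wy":0,"wz":0,"gripper":255},{"dx":0,"dy":0,"dz":0,"wx":0,"wy":0,"wz":0,"gripper":255},{"dx":0,"dy":0,"dz":0,"wx":0,"wy":0,"wz":0,"gripper":255}]}}

```text
time: 11.8
tool_pos: [0.5798, 0.0026, 0.1946]
ee_rot: [3.142, 0.0, 1.572]
wrist_force: [-0.6, -0.2, -1.8]
width: 0.0278
finger_force: 30.0
```

>>> {"method": "carry_out", "body": {"deltas": [{"dx":0,"dy":0,"dz":1,"wx":0,"wy":0,"wz":0,"gripper":255},{"dx":0,"dy":0,"dz":1,"wx":0,"wy":0,"wz":0,"gripper":255},{"dx":0,"dy":0,"dz":0.9,"wx":0,"wy":0,"wz":0,"gripper":255},{"dx":0,"dy":0,"dz":0.5,"wx":0,"wy":0,"wz":0,"gripper":255},{"dx":0,"dy":0,"dz":0.3,"wx":0,"wy":0,"wz":0,"gripper":255},{"dx":0,"dy":0,"dz":0.1,"wx":0,"wy":0,"wz":0,"gripper":255},{"dx":0,"dy":0,"dz":0,"wx":0,"wy":0,"wz":0,"gripper":255}]}}

```text
time: 12.38
tool_pos: [0.5803, 0.0014, 0.1189]
ee_rot: [3.141, 0.0, 1.57]
wrist_force: [0.2, -0.1, -1.6]
width: 0.0275
finger_force: 30.0
```

>>> {"method": "carry_out", "body": {"deltas": [{"dx":0,"dy":0,"dz":0.05,"wx":0,"wy":0,"wz":0,"gripper":255},{"dx":0,"dy":0,"dz":0,"wx":0,"wy":0,"wz":0,"gripper":160},{"dx":0,"dy":0,"dz":0,"wx":0,"wy":0,"wz":0,"gripper":110},{"dx":0,"dy":0,"dz":0,"wx":0,"wy":0,"wz":0,"gripper":90},{"dx":0,"dy":0,"dz":0,"wx":0,"wy":0,"wz":0,"gripper":80},{"dx":0,"dy":0,"dz":-0.5,"wx":0,"wy":0,"wz":0,"gripper":60},{"dx":0,"dy":0,"dz":-1,"wx":0,"wy":0,"wz":0,"gripper":30},{"dx":0,"dy":0,"dz":-1,"wx":0,"wy":0,"wz":0,"gripper":0},{"dx":0,"dy":0,"dz":-1,"wx":0,"wy":0,"wz":0,"gripper":0},{"dx":0,"dy":0,"dz":-1,"wx":0,"wy":0,"wz":0,"gripper":0}]}}

```text
time: 13.22
tool_pos: [0.5799, 0.002, 0.2091]
ee_rot: [3.141, -0.0, 1.57]
wrist_force: [1.0, -0.6, 0.5]
width: 0.084
finger_force: 0.0
```

>>> {"method": "carry_out", "body": {"deltas": [{"dx":-0.965,"dy":-0.495,"dz":0,"wx":0,"wy":0,"wz":0,"gripper":0},{"dx":-0.965,"dy":-0.495,"dz":0,"wx":0,"wy":0,"wz":0,"gripper":0},{"dx":-0.965,"dy":-0.495,"dz":0,"wx":0,"wy":0,"wz":0,"gripper":0},{"dx":-0.965,"dy":-0.495,"dz":0,"wx":0,"wy":0,"wz":0,"gripper":0},{"dx":-0.965,"dy":-0.495,"dz":0,"wx":0,"wy":0,"wz":0,"gripper":0},{"dx":-0.965,"dy":-0.495,"dz":0,"wx":0,"wy":0,"wz":0,"gripper":0},{"dx":-0.965,"dy":-0.495,"dz":0,"wx":0,"wy":0,"wz":0,"gripper":0},{"dx":-0.965,"dy":-0.495,"dz":0,"wx":0,"wy":0,"wz":0,"gripper":0},{"dx":-0.965,"dy":-0.495,"dz":0,"wx":0,"wy":0,"wz":0,"gripper":0},{"dx":-0.965,"dy":-0.495,"dz":0,"wx":0,"wy":0,"wz":0,"gripper":0},{"dx":-0.965,"dy":-0.495,"dz":0,"wx":0,"wy":0,"wz":0,"gripper":0},{"dx":-0.965,"dy":-0.495,"dz":0,"wx":0,"wy":0,"wz":0,"gripper":0},{"dx":-0.965,"dy":-0.495,"dz":0,"wx":0,"wy":0,"wz":0,"gripper":0},{"dx":0,"dy":0,"dz":0,"wx":0,"wy":0,"wz":0,"gripper":0},{"dx":0,"dy":0,"dz":0,"wx":0,"wy":0,"wz":0,"gripper":0}]}}

```text
time: 14.47
tool_pos: [0.4509, -0.2495, 0.208]
ee_rot: [3.141, -0.0, 1.568]
wrist_force: [0.1, 0.6, 0.4]
width: 0.0939
finger_force: 0.0
```

```bash
python3 - <<'E'
from h import *
o=robot.get_obs(); print(o['time'],o['tool_pos'],o['ee_rot'])
c=eyes.get_calibration('wrist'); im=snap('wrist','w4'); s=snap('scene','s4'); c2=eyes.get_calibration('scene')
for n,X in dict(dish=(.4515,-.249,.02)).items(): print(n,np.round(proj(c,X)))
for X in((.580,.002,.018),(.580,.002,.066)): print(np.round(proj(c2,X),1))
a=cv2.imread('pics/w4.png'); b=cv2.imread('pics/s4.png')[150:250,130:300]
cv2.imwrite('pics/v4.png',np.vstack([a[:210],cv2.resize(b,(512,301),interpolation=cv2.INTER_CUBIC)]))
E
```

```text
14.4667 [ 0.45088999 -0.24948061  0.20802659] [ 3.14050321e+00 -1.99141783e-05  1.56805365e+00]
dish [252. 194.]
[215.6 207.3]
[214.3 192.9]
```

View pics/v4.png

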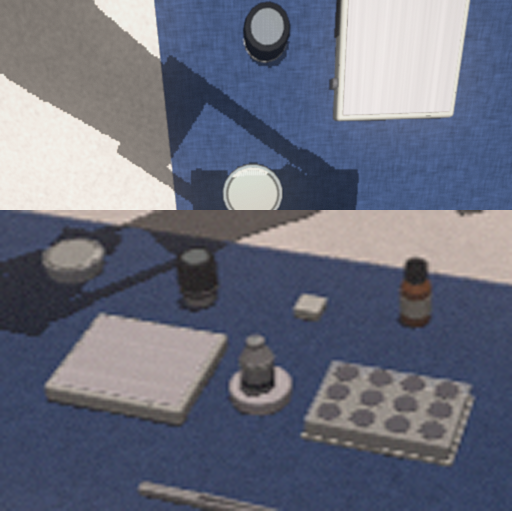

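The objective stands nose up on the ring, at about (257,375) in the lower crop. The dish is at (252,193), as predicted.

>>> {"method": "carry_out", "body": {"deltas": [{"dx":0,"dy":0,"dz":1,"wx":0,"wy":0,"wz":0,"gripper":0},{"dx":0,"dy":0,"dz":1,"wx":0,"wy":0,"wz":0,"gripper":0},{"dx":0,"dy":0,"dz":1,"wx":0,"wy":0,"wz":0,"gripper":0},{"dx":0,"dy":0,"dz":1,"wx":0,"wy":0,"wz":0,"gripper":0},{"dx":0,"dy":0,"dz":0.8,"wx":0,"wy":0,"wz":0,"gripper":0},{"dx":0,"dy":0,"dz":0.43,"wx":0,"wy":0,"wz":0,"gripper":0},{"dx":0,"dy":0,"dz":0,"wx":0,"wy":0,"wz":0,"gripper":100},{"dx":0,"dy":0,"dz":0,"wx":0,"wy":0,"wz":0,"gripper":255},{"dx":0,"dy":0,"dz":0,"wx":0,"wy":0,"wz":0,"gripper":255},{"dx":0,"dy":0,"dz":0,"wx":0,"wy":0,"wz":0,"gripper":255},{"dx":0,"dy":0,"dz":0,"wx":0,"wy":0,"wz":0,"gripper":255},{"dx":0,"dy":0,"dz":0,"wx":0,"wy":0,"wz":0,"gripper":255},{"dx":0,"dy":0,"dz":0,"wx":0,"wy":0,"wz":0,"gripper":255},{"dx":0,"dy":0,"dz":0,"wx":0,"wy":0,"wz":0,"gripper":255},{"dx":0,"dy":0,"dz":-0.4,"wx":0,"wy":0,"wz":0,"gripper":255},{"dx":0,"dy":0,"dz":-1,"wx":0,"wy":0,"wz":0,"gripper":255},{"dx":0,"dy":0,"dz":-1,"wx":0,"wy":0,"wz":0,"gripper":255},{"dx":0,"dy":0,"dz":-1,"wx":0,"wy":0,"wz":0,"gripper":255}]}}

```text
time: 16.07
tool_pos: [0.4508, -0.2488, 0.1715]
ee_rot: [-3.141, -0.0, 1.57]
wrist_force: [1.1, 0.4, -0.4]
width: 0.059
finger_force: 30.0
```

>>> {"method": "carry_out", "body": {"deltas": [{"dx":0.85,"dy":0.825,"dz":0,"wx":0,"wy":0,"wz":0,"gripper":255},{"dx":0.85,"dy":0.825,"dz":0,"wx":0,"wy":0,"wz":0,"gripper":255},{"dx":0.85,"dy":0.825,"dz":0,"wx":0,"wy":0,"wz":0,"gripper":255},{"dx":0.85,"dy":0.825,"dz":0,"wx":0,"wy":0,"wz":0,"gripper":255},{"dx":0.85,"dy":0.825,"dz":0,"wx":0,"wy":0,"wz":0,"gripper":255},{"dx":0.85,"dy":0.825,"dz":0,"wx":0,"wy":0,"wz":0,"gripper":255},{"dx":0.85,"dy":0.825,"dz":0,"wx":0,"wy":0,"wz":0,"gripper":255},{"dx":0.85,"dy":0.825,"dz":0,"wx":0,"wy":0,"wz":0,"gripper":255},{"dx":0,"dy":0,"dz":0,"wx":0,"wy":0,"wz":0,"gripper":255},{"dx":0,"dy":0,"dz":1,"wx":0,"wy":0,"wz":0,"gripper":255},{"dx":0,"dy":0,"dz":0.8,"wx":0,"wy":0,"wz":0,"gripper":255},{"dx":0,"dy":0,"dz":0.3,"wx":0,"wy":0,"wz":0,"gripper":255},{"dx":0,"dy":0,"dz":0.2,"wx":0,"wy":0,"wz":0,"gripper":255},{"dx":0,"dy":0,"dz":0,"wx":0,"wy":0,"wz":0,"gripper":255}]}}

```text
time: 17.23
tool_pos: [0.5825, -0.1133, 0.124]
ee_rot: [-3.14, -0.0, 1.57]
wrist_force: [-0.0, 0.0, 0.9]
width: 0.0589
finger_force: 30.0
```

>>> {"method": "carry_out", "body": {"deltas": [{"dx":0,"dy":0,"dz":0.1,"wx":0,"wy":0,"wz":0,"gripper":255},{"dx":0,"dy":0,"dz":0,"wx":0,"wy":0,"wz":0,"gripper":255},{"dx":0,"dy":0,"dz":0,"wx":0,"wy":0,"wz":0,"gripper":50},{"dx":0,"dy":0,"dz":0,"wx":0,"wy":0,"wz":0,"gripper":50},{"dx":0,"dy":0,"dz":0,"wx":0,"wy":0,"wz":0,"gripper":50},{"dx":0,"dy":0,"dz":-0.5,"wx":0,"wy":0,"wz":0,"gripper":0},{"dx":0,"dy":0,"dz":-1,"wx":0,"wy":0,"wz":0,"gripper":0},{"dx":0,"dy":0,"dz":-1,"wx":0,"wy":0,"wz":0,"gripper":0},{"dx":0,"dy":0,"dz":-1,"wx":0,"wy":0,"wz":0,"gripper":0},{"dx":0,"dy":0,"dz":-0.8,"wx":0,"wy":0,"wz":0,"gripper":0},{"dx":0.05,"dy":-1,"dz":0,"wx":0,"wy":0,"wz":0,"gripper":0},{"dx":0.05,"dy":-1,"dz":0,"wx":0,"wy":0,"wz":0,"gripper":0},{"dx":0.05,"dy":-1,"dz":0,"wx":0,"wy":0,"wz":0,"gripper":0},{"dx":0.05,"dy":-1,"dz":0,"wx":0,"wy":0,"wz":0,"gripper":0},{"dx":0.05,"dy":-1,"dz":0,"wx":0,"wy":0,"wz":0,"gripper":0},{"dx":0.05,"dy":-1,"dz":0,"wx":0,"wy":0,"wz":0,"gripper":0}]}}

```text
time: 18.57
tool_pos: [0.4623, -0.1068, 0.2097]
ee_rot: [3.14, 0.0, 1.57]
wrist_force: [0.1, -0.1, 0.9]
width: 0.094
finger_force: 0.0
```

>>> {"method": "carry_out", "body": {"deltas": [{"dx":0,"dy":0,"dz":0,"wx":0,"wy":0,"wz":-0.935,"gripper":0},{"dx":0,"dy":0,"dz":0,"wx":0,"wy":0,"wz":-0.935,"gripper":0},{"dx":0,"dy":0,"dz":0,"wx":0,"wy":0,"wz":-0.935,"gripper":0},{"dx":0,"dy":0,"dz":0,"wx":0,"wy":0,"wz":-0.935,"gripper":0},{"dx":0,"dy":0,"dz":0,"wx":0,"wy":0,"wz":-0.935,"gripper":0},{"dx":0,"dy":0,"dz":0,"wx":0,"wy":0,"wz":-0.935,"gripper":0},{"dx":0,"dy":0,"dz":0,"wx":0,"wy":0,"wz":-0.935,"gripper":0},{"dx":0,"dy":0,"dz":0,"wx":0,"wy":0,"wz":-0.935,"gripper":0},{"dx":0,"dy":0,"dz":0,"wx":0,"wy":0,"wz":-0.935,"gripper":0},{"dx":0,"dy":0,"dz":0,"wx":0,"wy":0,"wz":-0.935,"gripper":0},{"dx":0,"dy":0,"dz":0,"wx":0,"wy":0,"wz":-0.935,"gripper":0},{"dx":0,"dy":0,"dz":0,"wx":0,"wy":0,"wz":-0.935,"gripper":0},{"dx":0,"dy":0,"dz":0,"wx":0,"wy":0,"wz":-0.935,"gripper":0},{"dx":0,"dy":0,"dz":0,"wx":0,"wy":0,"wz":-0.935,"gripper":0},{"dx":0,"dy":0,"dz":0,"wx":0,"wy":0,"wz":0,"gripper":0},{"dx":0,"dy":0,"dz":0,"wx":0,"wy":0,"wz":0,"gripper":0}]}}

```text
time: 19.9
tool_pos: [0.4633, -0.1069, 0.2095]
ee_rot: [-3.141, 0.001, 3.138]
wrist_force: [-1.0, -0.5, 0.0]
width: 0.0936
finger_force: 0.0
```

```bash
python3 - <<'E'
from h import *
o=robot.get_obs(); print(o['time'],o['tool_pos'],o['ee_rot'])
c=eyes.get_calibration('wrist'); im=snap('wrist','w5')
print(np.round(proj(c,(.463,-.108,.052))),np.round(proj(c,(.463,-.108,.004))))
E
```

```text
19.9 [ 0.46327427 -0.10690056  0.20946457] [-3.14132230e+00  1.11456151e-03  3.13816987e+00]
[251. 203.] [251. 190.]
```

View pics/w5.png

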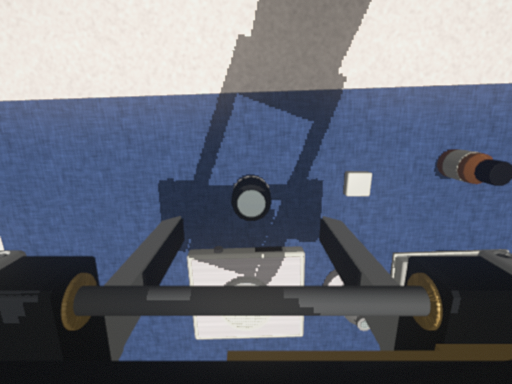

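The eyepiece's lens is at (251,204) against a predicted (251,203). The dish lies on the warmer at about (243,305), partly behind the gripper. I'll grip the eyepiece.

>>> {"method": "carry_out", "body": {"deltas": [{"dx":0,"dy":-0.03,"dz":1,"wx":0,"wy":0,"wz":0,"gripper":40},{"dx":0,"dy":0,"dz":1,"wx":0,"wy":0,"wz":0,"gripper":40},{"dx":0,"dy":0,"dz":1,"wx":0,"wy":0,"wz":0,"gripper":40},{"dx":0,"dy":0,"dz":1,"wx":0,"wy":0,"wz":0,"gripper":40},{"dx":0,"dy":0,"dz":0.7,"wx":0,"wy":0,"wz":0,"gripper":40},{"dx":0,"dy":0,"dz":0.35,"wx":0,"wy":0,"wz":0,"gripper":40},{"dx":0,"dy":0,"dz":0,"wx":0,"wy":0,"wz":0,"gripper":255},{"dx":0,"dy":0,"dz":0,"wx":0,"wy":0,"wz":0,"gripper":255},{"dx":0,"dy":0,"dz":0,"wx":0,"wy":0,"wz":0,"gripper":255},{"dx":0,"dy":0,"dz":0,"wx":0,"wy":0,"wz":0,"gripper":255},{"dx":0,"dy":0,"dz":0,"wx":0,"wy":0,"wz":0,"gripper":255},{"dx":0,"dy":0,"dz":0,"wx":0,"wy":0,"wz":0,"gripper":255},{"dx":0,"dy":0,"dz":0,"wx":0,"wy":0,"wz":0,"gripper":255},{"dx":0,"dy":0,"dz":0,"wx":0,"wy":0,"wz":0,"gripper":255},{"dx":0,"dy":0,"dz":-0.5,"wx":0,"wy":0,"wz":0,"gripper":255},{"dx":0,"dy":0,"dz":-1,"wx":0,"wy":0,"wz":0,"gripper":255},{"dx":0,"dy":0,"dz":-1,"wx":0,"wy":0,"wz":0,"gripper":255},{"dx":0,"dy":0,"dz":-1,"wx":0,"wy":0,"wz":0,"gripper":255},{"dx":0,"dy":0,"dz":-1,"wx":0,"wy":0,"wz":0,"gripper":255},{"dx":0,"dy":0,"dz":-0.5,"wx":0,"wy":0,"wz":0,"gripper":255}]}}

```text
time: 21.62
tool_pos: [0.4639, -0.1078, 0.2109]
ee_rot: [-3.14, 0.004, 3.141]
wrist_force: [-0.2, -0.2, -0.0]
width: 0.0374
finger_force: 30.0
```

>>> {"method": "carry_out", "body": {"deltas": [{"dx":-0.81,"dy":0.95,"dz":0,"wx":0,"wy":0,"wz":0,"gripper":255},{"dx":-0.81,"dy":0.95,"dz":0,"wx":0,"wy":0,"wz":0,"gripper":255},{"dx":-0.81,"dy":0.95,"dz":0,"wx":0,"wy":0,"wz":0,"gripper":255},{"dx":-0.81,"dy":0.95,"dz":0,"wx":0,"wy":0,"wz":0,"gripper":255},{"dx":-0.81,"dy":0.95,"dz":0,"wx":0,"wy":0,"wz":0,"gripper":255},{"dx":-0.81,"dy":0.95,"dz":0,"wx":0,"wy":0,"wz":0,"gripper":255},{"dx":-0.81,"dy":0.95,"dz":0,"wx":0,"wy":0,"wz":0,"gripper":255},{"dx":-0.81,"dy":0.95,"dz":0,"wx":0,"wy":0,"wz":0,"gripper":255},{"dx":-0.81,"dy":0.95,"dz":0,"wx":0,"wy":0,"wz":0,"gripper":255},{"dx":-0.81,"dy":0.95,"dz":0,"wx":0,"wy":0,"wz":0,"gripper":255},{"dx":-0.81,"dy":0.95,"dz":0,"wx":0,"wy":0,"wz":0,"gripper":255},{"dx":-0.81,"dy":0.95,"dz":0,"wx":0,"wy":0,"wz":0,"gripper":255},{"dx":0,"dy":0,"dz":1,"wx":0,"wy":0,"wz":0,"gripper":255},{"dx":0,"dy":0,"dz":1,"wx":0,"wy":0,"wz":0,"gripper":255},{"dx":0,"dy":0,"dz":1,"wx":0,"wy":0,"wz":0,"gripper":255},{"dx":0,"dy":0,"dz":1,"wx":0,"wy":0,"wz":0,"gripper":255},{"dx":0,"dy":0,"dz":0.6,"wx":0,"wy":0,"wz":0,"gripper":255},{"dx":0,"dy":0,"dz":0.3,"wx":0,"wy":0,"wz":0,"gripper":255},{"dx":0,"dy":0,"dz":0,"wx":0,"wy":0,"wz":0,"gripper":255}]}}

```text
time: 23.2
tool_pos: [0.6572, 0.1203, 0.1092]
ee_rot: [-3.141, -0.002, 3.141]
wrist_force: [0.5, -0.3, -0.1]
width: 0.0373
finger_force: 30.0
```

>>> {"method": "carry_out", "body": {"deltas": [{"dx":0,"dy":0,"dz":0.08,"wx":0,"wy":0,"wz":0,"gripper":255},{"dx":0,"dy":0,"dz":0,"wx":0,"wy":0,"wz":0,"gripper":150},{"dx":0,"dy":0,"dz":0,"wx":0,"wy":0,"wz":0,"gripper":100},{"dx":0,"dy":0,"dz":0,"wx":0,"wy":0,"wz":0,"gripper":80},{"dx":0,"dy":0,"dz":0,"wx":0,"wy":0,"wz":0,"gripper":60},{"dx":0,"dy":0,"dz":-0.5,"wx":0,"wy":0,"wz":0,"gripper":60},{"dx":0,"dy":0,"dz":-1,"wx":0,"wy":0,"wz":0,"gripper":50},{"dx":0,"dy":0,"dz":-1,"wx":0,"wy":0,"wz":0,"gripper":0},{"dx":0,"dy":0,"dz":-1,"wx":0,"wy":0,"wz":0,"gripper":0},{"dx":0,"dy":0,"dz":-1,"wx":0,"wy":0,"wz":0,"gripper":0},{"dx":0,"dy":0,"dz":-0.6,"wx":0,"wy":0,"wz":0,"gripper":0}]}}

```text
time: 24.12
tool_pos: [0.6585, 0.1205, 0.2142]
ee_rot: [3.141, 0.005, 3.141]
wrist_force: [-0.6, -0.7, 0.4]
width: 0.0929
finger_force: 0.0
```

>>> {"method": "carry_out", "body": {"deltas": [{"dx":1,"dy":-0.1,"dz":0,"wx":0,"wy":0,"wz":0,"gripper":0},{"dx":1,"dy":-0.1,"dz":0,"wx":0,"wy":0,"wz":0,"gripper":0},{"dx":1,"dy":-0.1,"dz":0,"wx":0,"wy":0,"wz":0,"gripper":0},{"dx":1,"dy":-0.1,"dz":0,"wx":0,"wy":0,"wz":0,"gripper":0},{"dx":1,"dy":-0.1,"dz":0,"wx":0,"wy":0,"wz":0,"gripper":0},{"dx":1,"dy":-0.1,"dz":0,"wx":0,"wy":0,"wz":0,"gripper":0},{"dx":1,"dy":-0.1,"dz":0,"wx":0,"wy":0,"wz":0,"gripper":0},{"dx":1,"dy":-0.1,"dz":0,"wx":0,"wy":0,"wz":0,"gripper":0},{"dx":1,"dy":-0.1,"dz":0,"wx":0,"wy":0,"wz":0,"gripper":0},{"dx":1,"dy":-0.1,"dz":0,"wx":0,"wy":0,"wz":0,"gripper":0},{"dx":1,"dy":-0.1,"dz":0,"wx":0,"wy":0,"wz":0,"gripper":0}]}}

```text
time: 25.03
tool_pos: [0.4366, 0.0984, 0.2105]
ee_rot: [3.141, 0.0, 3.141]
wrist_force: [-0.7, 0.0, 0.4]
width: 0.094
finger_force: 0.0
```

>>> {"method": "carry_out", "body": {"deltas": [{"dx":0,"dy":0,"dz":0,"wx":0,"wy":0,"wz":0.935,"gripper":0},{"dx":0,"dy":0,"dz":0,"wx":0,"wy":0,"wz":0.935,"gripper":0},{"dx":0,"dy":0,"dz":0,"wx":0,"wy":0,"wz":0.935,"gripper":0},{"dx":0,"dy":0,"dz":0,"wx":0,"wy":0,"wz":0.935,"gripper":0},{"dx":0,"dy":0,"dz":0,"wx":0,"wy":0,"wz":0.935,"gripper":0},{"dx":0,"dy":0,"dz":0,"wx":0,"wy":0,"wz":0.935,"gripper":0},{"dx":0,"dy":0,"dz":0,"wx":0,"wy":0,"wz":0.935,"gripper":0},{"dx":0,"dy":0,"dz":0,"wx":0,"wy":0,"wz":0.935,"gripper":0},{"dx":0,"dy":0,"dz":0,"wx":0,"wy":0,"wz":0.935,"gripper":0},{"dx":0,"dy":0,"dz":0,"wx":0,"wy":0,"wz":0.935,"gripper":0},{"dx":0,"dy":0,"dz":0,"wx":0,"wy":0,"wz":0.935,"gripper":0},{"dx":0,"dy":0,"dz":0,"wx":0,"wy":0,"wz":0.935,"gripper":0},{"dx":0,"dy":0,"dz":0,"wx":0,"wy":0,"wz":0.935,"gripper":0},{"dx":0,"dy":0,"dz":0,"wx":0,"wy":0,"wz":0.935,"gripper":0},{"dx":0,"dy":0,"dz":0,"wx":0,"wy":0,"wz":0,"gripper":0},{"dx":0,"dy":0,"dz":0,"wx":0,"wy":0,"wz":0,"gripper":0}]}}

```text
time: 26.37
tool_pos: [0.4376, 0.0985, 0.2104]
ee_rot: [3.141, -0.0, 1.573]
wrist_force: [-0.1, -0.2, -1.0]
width: 0.0941
finger_force: 0.0
```

```bash
python3 - <<'E'
from h import *
o=robot.get_obs(); print(o['time'],o['tool_pos'],o['ee_rot'])
c=eyes.get_calibration('wrist'); im=snap('wrist','w6')
print(np.round(proj(c,(.4355,.098,.066))),np.round(proj(c,(.4355,.098,.004))))
E
```

```text
26.3667 [0.43763873 0.09854018 0.21039757] [ 3.14121450e+00 -1.17950802e-04  1.57305707e+00]
[249. 208.] [250. 190.]
```

View pics/w6.png

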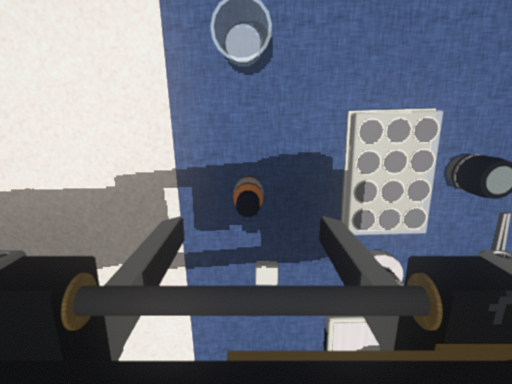

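The bottle's cap is at (248,203) against a predicted (249,208), so the bottle is about 4 mm further +y, near (0.435,0.102). The eyepiece stands behind the plate at (490,178).

>>> {"method": "carry_out", "body": {"deltas": [{"dx":0.17,"dy":-0.13,"dz":1,"wx":0,"wy":0,"wz":0,"gripper":40},{"dx":0,"dy":0,"dz":1,"wx":0,"wy":0,"wz":0,"gripper":40},{"dx":0,"dy":0,"dz":1,"wx":0,"wy":0,"wz":0,"gripper":40},{"dx":0,"dy":0,"dz":1,"wx":0,"wy":0,"wz":0,"gripper":40},{"dx":0,"dy":0,"dz":0.8,"wx":0,"wy":0,"wz":0,"gripper":60},{"dx":0,"dy":0,"dz":0.4,"wx":0,"wy":0,"wz":0,"gripper":60},{"dx":0,"dy":0,"dz":0,"wx":0,"wy":0,"wz":0,"gripper":255},{"dx":0,"dy":0,"dz":0,"wx":0,"wy":0,"wz":0,"gripper":255},{"dx":0,"dy":0,"dz":0,"wx":0,"wy":0,"wz":0,"gripper":255},{"dx":0,"dy":0,"dz":0,"wx":0,"wy":0,"wz":0,"gripper":255},{"dx":0,"dy":0,"dz":0,"wx":0,"wy":0,"wz":0,"gripper":255},{"dx":0,"dy":0,"dz":0,"wx":0,"wy":0,"wz":0,"gripper":255},{"dx":0,"dy":0,"dz":0,"wx":0,"wy":0,"wz":0,"gripper":255},{"dx":0,"dy":0,"dz":0,"wx":0,"wy":0,"wz":0,"gripper":255},{"dx":0,"dy":0,"dz":0,"wx":0,"wy":0,"wz":0,"gripper":255},{"dx":0,"dy":0,"dz":-0.5,"wx":0,"wy":0,"wz":0,"gripper":255},{"dx":0,"dy":0,"dz":-1,"wx":0,"wy":0,"wz":0,"gripper":255},{"dx":0,"dy":0,"dz":-1,"wx":0,"wy":0,"wz":0,"gripper":255},{"dx":0,"dy":0,"dz":-1,"wx":0,"wy":0,"wz":0,"gripper":255},{"dx":0,"dy":0,"dz":-1,"wx":0,"wy":0,"wz":0,"gripper":255}]}}

```text
time: 28.08
tool_pos: [0.4348, 0.1019, 0.1973]
ee_rot: [-3.141, -0.0, 1.57]
wrist_force: [-0.1, -0.1, -0.7]
width: 0.0282
finger_force: 30.0
```

>>> {"method": "carry_out", "body": {"deltas": [{"dx":-0.979,"dy":0.473,"dz":0,"wx":0,"wy":0,"wz":0,"gripper":255},{"dx":-0.979,"dy":0.473,"dz":0,"wx":0,"wy":0,"wz":0,"gripper":255},{"dx":-0.979,"dy":0.473,"dz":0,"wx":0,"wy":0,"wz":0,"gripper":255},{"dx":-0.979,"dy":0.473,"dz":0,"wx":0,"wy":0,"wz":0,"gripper":255},{"dx":-0.979,"dy":0.473,"dz":0,"wx":0,"wy":0,"wz":0,"gripper":255},{"dx":-0.979,"dy":0.473,"dz":0,"wx":0,"wy":0,"wz":0,"gripper":255},{"dx":-0.979,"dy":0.473,"dz":0,"wx":0,"wy":0,"wz":0,"gripper":255},{"dx":-0.979,"dy":0.473,"dz":0,"wx":0,"wy":0,"wz":0,"gripper":255},{"dx":-0.979,"dy":0.473,"dz":0,"wx":0,"wy":0,"wz":0,"gripper":255},{"dx":-0.979,"dy":0.473,"dz":0,"wx":0,"wy":0,"wz":0,"gripper":255},{"dx":-0.979,"dy":0.473,"dz":0,"wx":0,"wy":0,"wz":0,"gripper":255},{"dx":-0.979,"dy":0.473,"dz":0,"wx":0,"wy":0,"wz":0,"gripper":255},{"dx":-0.979,"dy":0.473,"dz":0,"wx":0,"wy":0,"wz":0,"gripper":255},{"dx":-0.979,"dy":0.473,"dz":0,"wx":0,"wy":0,"wz":0,"gripper":255},{"dx":-0.979,"dy":0.473,"dz":0,"wx":0,"wy":0,"wz":0,"gripper":255},{"dx":-0.979,"dy":0.473,"dz":0,"wx":0,"wy":0,"wz":0,"gripper":255},{"dx":0,"dy":0,"dz":1,"wx":0,"wy":0,"wz":0,"gripper":255},{"dx":0,"dy":0,"dz":1,"wx":0,"wy":0,"wz":0,"gripper":255},{"dx":0,"dy":0,"dz":1,"wx":0,"wy":0,"wz":0,"gripper":255},{"dx":0,"dy":0,"dz":0,"wx":0,"wy":0,"wz":0,"gripper":255}]}}

```text
time: 29.75
tool_pos: [0.5839, -0.2106, 0.131]
ee_rot: [-3.133, -0.004, 1.57]
wrist_force: [-0.2, 1.5, -1.7]
width: 0.0284
finger_force: 30.0
```

>>> {"method": "carry_out", "body": {"deltas": [{"dx":0,"dy":0,"dz":0.8,"wx":0,"wy":0,"wz":0,"gripper":255},{"dx":0,"dy":0,"dz":0.4,"wx":0,"wy":0,"wz":0,"gripper":255},{"dx":0,"dy":0,"dz":0.23,"wx":0,"wy":0,"wz":0,"gripper":255},{"dx":0,"dy":0,"dz":0,"wx":0,"wy":0,"wz":0,"gripper":255}]}}

```text
time: 30.08
tool_pos: [0.5862, -0.2113, 0.1075]
ee_rot: [-3.141, -0.0, 1.57]
wrist_force: [0.1, 0.3, 0.2]
width: 0.0284
finger_force: 30.0
```

Next I release, lift and back away toward the robot, then look.

>>> {"method": "carry_out", "body": {"deltas": [{"dx":0,"dy":0,"dz":0.05,"wx":0,"wy":0,"wz":0,"gripper":255},{"dx":0,"dy":0,"dz":0,"wx":0,"wy":0,"wz":0,"gripper":160},{"dx":0,"dy":0,"dz":0,"wx":0,"wy":0,"wz":0,"gripper":110},{"dx":0,"dy":0,"dz":0,"wx":0,"wy":0,"wz":0,"gripper":80},{"dx":0,"dy":0,"dz":0,"wx":0,"wy":0,"wz":0,"gripper":60},{"dx":0,"dy":0,"dz":-0.5,"wx":0,"wy":0,"wz":0,"gripper":50},{"dx":0,"dy":0,"dz":-1,"wx":0,"wy":0,"wz":0,"gripper":30},{"dx":0,"dy":0,"dz":-1,"wx":0,"wy":0,"wz":0,"gripper":0},{"dx":0,"dy":0,"dz":-1,"wx":0,"wy":0,"wz":0,"gripper":0},{"dx":0,"dy":0,"dz":-1,"wx":0,"wy":0,"wz":0,"gripper":0},{"dx":-1,"dy":-1,"dz":-0.3,"wx":0,"wy":0,"wz":0,"gripper":0},{"dx":-1,"dy":-1,"dz":-0.3,"wx":0,"wy":0,"wz":0,"gripper":0},{"dx":-1,"dy":-1,"dz":-0.3,"wx":0,"wy":0,"wz":0,"gripper":0},{"dx":-1,"dy":-1,"dz":-0.3,"wx":0,"wy":0,"wz":0,"gripper":0},{"dx":-1,"dy":-1,"dz":-0.3,"wx":0,"wy":0,"wz":0,"gripper":0},{"dx":-1,"dy":-1,"dz":-0.3,"wx":0,"wy":0,"wz":0,"gripper":0},{"dx":-1,"dy":-1,"dz":0,"wx":0,"wy":0,"wz":0,"gripper":0},{"dx":-1,"dy":-1,"dz":0,"wx":0,"wy":0,"wz":0,"gripper":0},{"dx":0,"dy":0,"dz":0,"wx":0,"wy":0,"wz":0,"gripper":0},{"dx":0,"dy":0,"dz":0,"wx":0,"wy":0,"wz":0,"gripper":0}]}}

```text
time: 31.75
tool_pos: [0.4254, -0.3723, 0.2334]
ee_rot: [3.14, 0.0, 1.567]
wrist_force: [1.0, -0.7, -0.3]
width: 0.0939
finger_force: 0.0
```

```bash
python3 - <<'E'
from h import *
snap('top','t7');snap('scene','s7'); c=eyes.get_calibration('top'); c2=eyes.get_calibration('scene')
for ce,r,a in blobs(cv2.imread('pics/t7.png'),c): print(a,np.round(ce*1.5625),np.round(ray(c,*ce,.02)[:2],4),np.round(ray(c,*ce,.04)[:2],4),np.round(r[1],1))
a=cv2.imread('pics/t7.png')[105:265,145:415]; b=cv2.imread('pics/s7.png')[145:275,60:390]
cv2.imwrite('pics/v7.png',np.vstack([cv2.resize(a,(720,300),interpolation=cv2.INTER_CUBIC),cv2.resize(b,(720,284),interpolation=cv2.INTER_CUBIC)]))
print(robot.get_obs()['tool_pos'])
E
```

```text
213 [430. 209.] [0.7129 0.0133] [0.7091 0.014 ] [ 5. 40.]
128 [375. 238.] [0.6561 0.1188] [0.6531 0.118 ] [12. 13.]
1770 [496. 276.] [ 0.5834 -0.1125] [ 0.5814 -0.11  ] [39.3 45.1]
1368 [375. 280.] [0.5758 0.1173] [0.5739 0.1165] [31. 45.]
327 [436. 278.] [0.5791 0.0026] [0.5771 0.0034] [20. 19.]
93 [551. 274.] [ 0.5883 -0.2158] [ 0.5862 -0.2119] [ 9. 11.]
944 [608. 347.] [ 0.4495 -0.3221] [ 0.4493 -0.3167] [51.2 53.3]
110 [436. 344.] [0.4549 0.0026] [0.4546 0.0034] [10. 10.]
213 [309. 358.] [0.4288 0.2404] [0.4289 0.2379] [15.6 19.1]
[ 0.42656972 -0.37096354  0.23298144]
```

View pics/v7.png

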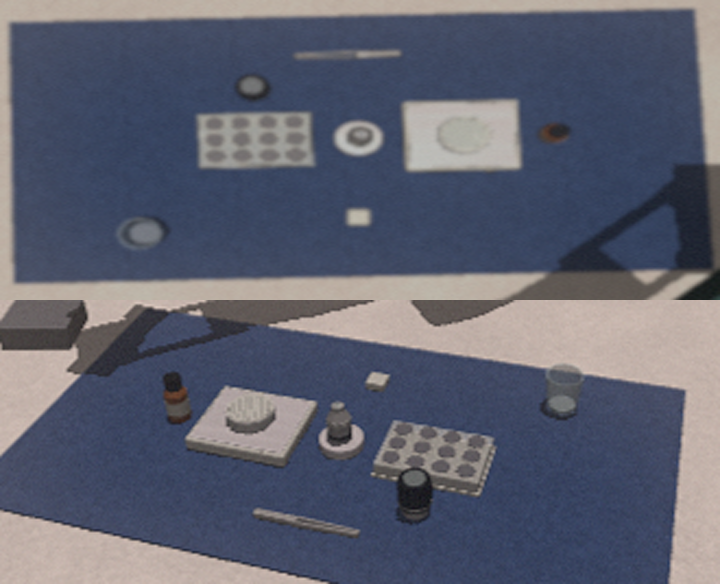

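The picture shows all five parts upright and in place: dish on the warmer (465,135), objective on the ring (360,137), eyepiece behind the plate (253,87) and bottle outside the warmer (555,132). The beaker, box and tweezers are unmoved. I'll hand in the job.

```bash
python3 -c "
from bench import robot; print(robot.close_job())"
```

```text
the job is handed in; nothing more can be done
None
```

The job is handed in at about 32 s of the 115 s allowed: all five parts stood upright, released and on target in the last pictures, with the beaker, cover-glass box and tweezers where they were (no verdict was returned).

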